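# Hang a hook-on bin on a lipped rail

## Task

Hang the small hook-on bin on the aluminium rail: carry it by its wooden handle, lift its hook over the rail's front lip at the open loading end and lower it gently, never dropping it, until the hook rests on the channel floor behind the lip; the rail has been clamped at an unknown height, so feel for the floor. Then slide the bin along the rail, its hook passing under the keeper strip, until it is right up against the end stop, and let go of it there, without ever forcing the bin against the rail (keep well below 25 N). Leave the balm tin, the tan thread spool and the rivet jar that stand near the work where they are.

Things in the scene. Friction and masses are not known exactly. Their poses are not given: they have to be found in the camera images.
- bin: loose hook-on bin, 0.18 to 0.36 kg, upright on the table. Origin: centre of the basket's underside; z up, x towards its hook. Grey basket 60 (x) x 76 (y) x 42 mm high. Steel back plate x 26 to 30, 36 mm wide above z 40. Hook at its top: a bridge (z 94 to 99) to x 46, then a tongue down (x 41 to 46, 36 mm wide, rounded tip at z 68). The 11 mm slot between plate and tongue must straddle the lip
- bin_grip (a point): grasp point of the handle at [0, 0, 104] mm in the bin's frame. The handle is a wooden upright plate, 12 mm thick (along the bin's y, the way to grip it), x -22 to 18, top at z 116. Grip it from above, with the fingertips no lower than z 80
- bin_tip (a point): middle of the lower end of the hook's tongue, at [43.5, 0, 68] mm in the bin's frame, axes as the bin
- stand: fixed dark steel stand, base 250 mm long, with an aluminium rail on two posts. Origin: on the table, below the middle of the lip's thickness; x to the rear (away from the robot), y along the rail, z up. The rail is rigid, clamped at an unmeasured height: its channel floor h lies anywhere from z 117 to 133 mm. The posts (x 36, y -75 and 75, 14 mm thick) end at z 188. Hung, the bin's x points along the stand's x
- load_point (a point): middle of the open loading end, [0, -58, 125] mm in the stand's frame (125: mean floor height, not the true one). Front lip x -2.5 to 2.5, rounded top at h + 24 mm, all along the rail; a tip landed on the lip is at h + 24. Behind it the channel, x 2.5 to 20, then a back wall to h + 38. Rail front face down to h - 65. Nothing stands over the channel from y -107 to -15
- stop_point (a point): face of the dark end stop in the channel, [5.5, 80, 125] mm in the stand's frame (true height not measured); with the hook touching it bin_tip is at y 62. From y 0 to the stop a keeper strip covers the channel (x 2 to 24, z h + 34 to h + 38; flared mouth y -12 to 0): a seated hook has 3 mm of room under it. Let go of, the bin leans by up to about 0.08 rad
- balm_tin: bystander: round flat white tin, 67 mm across, 20 mm high; origin at the centre of its underside
- thread_tan: bystander: spool of tan thread, 41 x 48 mm, 67 mm high, upright; origin at the centre of its underside
- rivet_jar: bystander: clear jar with rivets and a tan lid, 47 mm across, 50 mm high; origin at the centre of its underside
Mind the look-alikes: they are no part of the job. There is more than one size of the bin; the job needs the larger.

How it is judged:
On the way:
1. at the open loading end the hook is lowered behind the lip until it bears on the rail, still in the fingers (not dropped) (x of bin_tip in the frame of stand between 0.002 and 0.014 m and z of bin_tip in the frame of stand between 0.11 and 0.137 m and y of bin_tip in the frame of stand below -0.005 m and contact force between bin and stand above 1 N and contact force between bin and the fingers above 1 N), for 0.15 s.
At the end, for the whole second after the job is handed in: the bin hangs at rest and let go of, bin_tip 2 to 14 mm behind the lip's middle and 110 to 137 mm above the table (down in the channel), within 5 mm of touching the end stop, leaning under 0.16 rad, facing as the stand to within 0.18 rad (x of bin_tip in the frame of stand between 0.002 and 0.014 m and z of bin_tip in the frame of stand between 0.11 and 0.137 m and y of bin_tip in the frame of stand between 0.057 and 0.066 m and angle between bin's own z axis and vertical below 0.16 rad and angle between the x axis of bin and the x axis of stand, either way round below 0.18 rad and contact force between bin and stand above 0.5 N and linear speed of bin below 0.01 m/s and angular speed of bin below 0.1 rad/s).
It fails at once if the bin, while in the fingers, is pressed or knocked against the rail or its stand with more than 25 N (contact force between bin and stand above 25 N and contact force between bin and the fingers above 0.5 N).
It fails at once if a bystander (balm tin, thread spool, rivet jar) is moved by more than 20 mm (distance of any of balm_tin, thread_tan, rivet_jar from where it was at the start of the episode above 0.02 m).
It also fails if it takes over 54 s, if anything falls off the work surface, if the arm or the gripper's body presses on something with over 40 N, if the wrist force passes 120 N, or if a joint passes its speed limit or range.

## Robot

A 6-joint arm with a two-finger parallel gripper is mounted at the origin on a cart in front of the work surface, level with it; the furniture and walls round the work are solid. World frame = base frame: x ahead of the robot, y to its left, z up, the work surface at z = 0. Lengths are in m, angles in rad, forces in N, time in s.
With the tool pointing down it reaches from about 0.3 to 0.85 m from the base axis. Payload 4.2 kg.
Tool frame: the origin (TCP) lies between the finger pads; the fingertips stand 19 mm ahead of it and the grasp point (between the pads) is the TCP; z points along the fingers, y is the line along which they close (so a half turn about z gives the same grasp; the last joint's range is limited). The gripper opens to 91 mm and grips with 3 to 60 N. Pads are 32 mm wide; open, the fingers measure 118 mm over their backs; the gripper's body (76 mm by 178 mm) begins 60 mm behind the grasp point.
Start: joints at [-1.234, 0.32, 1.565, -0, 1.257, -0.02], TCP at [0.201, -0.539, 0.233] pointing down, gripper open.
Joint ranges: [-3.11, 3.11], [-0.84, 2.01], [0.21, 2.61], [-1.34, 4.49], [0.05, 2.63], [-2.56, 2.56]. Speed limits (rad/s): [2.57, 2.57, 3.14, 3.14, 3.14, 3.14].

## Interface

Orientations are given as a 3x3 rotation matrix whose columns are the frame's x, y, z axes.
In Python, from bench import manip, cams gives the robot as it stands.
- The arm moves only by the tool jog_arm, never from a script. Its argument "motion" is a list of rows, each a list of 3 entries, a list of its own where there are three numbers: the gripper's target within -1 to 1 (fully open at 1, half-way at 0, shut at -1), then the shift along the tool's x, y, z in m, then the turn about the tool's z in rad. A call has 1 to 20 rows; each row shifts and turns the commanded pose from where the row before left it, along the tool's axes as they then stand; what a row does not reach is not made up. A row lasts 1/10 s, in which the tool goes at most 50 mm and 8.59 degrees, less where a joint would pass 70% of its speed; a pose out of reach is approached as far as the arm can. A call is refused whole if a number of a shift passes 0.05 or a number of a turn 0.15, either way. A call with a gripper value outside its range is refused whole. The fingers move at their own pace and stop on an object; the grip force is fixed at half the most. Time passes only in rows, so rows that do not move let the fingers close. It gives the time, the measured TCP pose, the force, the opening and the grip force at its end, in the units of the state.
- manip.sense(): the state, without advancing time (a new reading comes with each control period).
- cams.get_image(name): name is "scene" or "side" or "wrist"; returns the picture (400x640x3 uint8, blue, green, red); there is no depth.
- cams.camera_model(name): a dict with "intrinsics" (3x3 intrinsics, pixels), "camera_from_world" (4x4, takes a point from world to camera coordinates). Camera axes: x right, y down, z forward; pixel columns grow to the right and rows downward; lengths in m; the calibration is good to about 2 mm. A picture is of the moment at which its call begins: read the wrist's pose just before it. camera_model takes no time and is no camera call; for the wrist camera it gives the pose at the moment of the call.
- manip.job_done(): hands the job in; it is judged then, once.
The state is a dict: "time_s": time; "q": joint angles; "dq": joint speeds; "effort": joint torques, N m; "ee_pos": TCP position; "ee_rot": TCP orientation; "ft_force": force on the tool from outside, world axes, zero at the start; "torque": the same for the moment, N m; "finger_gap": opening from 0.0 (shut) to 1.0 (fully open); "finger_force": force on a finger pad.
Only numpy, scipy, OpenCV 4.12 (cv2) and the standard library are available. Lean on these libraries where they do the work, as an engineer would, in place of code of your own. Each camera call takes 0.05 s, during which the arm holds its last target. There are 200 camera calls.

## Working session

There is one attempt and no reset: what is moved stays moved. The work goes in short steps, Python scripts to look and compute and a tool call to move; the robot and the scene stay as the last step left them, time stands still between calls to the robot, and variables do not carry over. Pictures are saved under pics/ and viewed, at most 10 in all, crops included, and the job is handed in when it is done.

Besides the shell and the picture viewer there is one more tool, called by a JSON object that holds its "op" and its "data". jog_arm: Moves the arm, as the interface text tells. Its arguments: {"type":"object","properties":{"motion":{"type":"array","items":{"type":"array"}}},"required":["motion"]}

```bash
mkdir -p pics; ls
python3 - <<'E'
from bench import manip, cams
import cv2, numpy as np
for n in ("scene","side"):
    cv2.imwrite(f"pics/{n}0.png",cams.get_image(n))
    m=cams.camera_model(n); T=np.linalg.inv(m["camera_from_world"]); print(n,np.round(m["intrinsics"],1).tolist(),np.round(T,3).tolist())
s=manip.sense(); print(s["time_s"],s["ee_pos"],np.round(s["ee_rot"],3).tolist(),s["ft_force"])
E
```

```text
pics
scene [[500.6, 0.0, 318.3], [0.0, 500.6, 201.3], [0.0, 0.0, 1.0]] [[-0.782, -0.487, 0.39, 0.028], [-0.624, 0.601, -0.5, 0.695], [0.009, -0.634, -0.773, 1.049], [0.0, 0.0, 0.0, 1.0]]
side [[503.7, 0.0, 309.3], [0.0, 503.7, 203.2], [0.0, 0.0, 1.0]] [[-0.956, -0.126, 0.266, 0.229], [-0.294, 0.425, -0.856, 1.04], [-0.005, -0.897, -0.443, 0.631], [0.0, 0.0, 0.0, 1.0]]
0.1 [ 0.20068829 -0.53838494  0.23222045] [[0.937, 0.349, -0.001], [0.349, -0.937, 0.002], [0.0, -0.002, -1.0]] [ 0.26670173 -0.10184622 -0.06813577]
```

View pics/scene0.png

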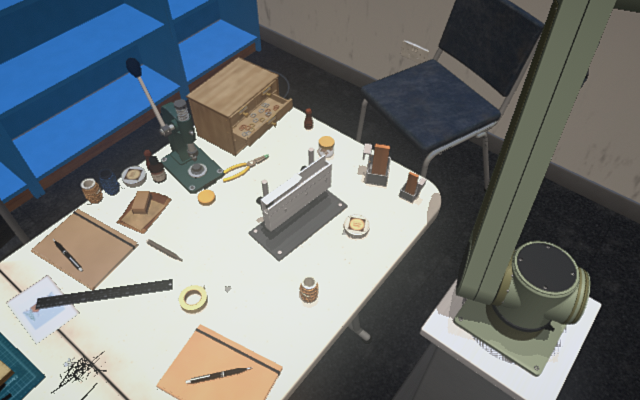

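View pics/side0.png

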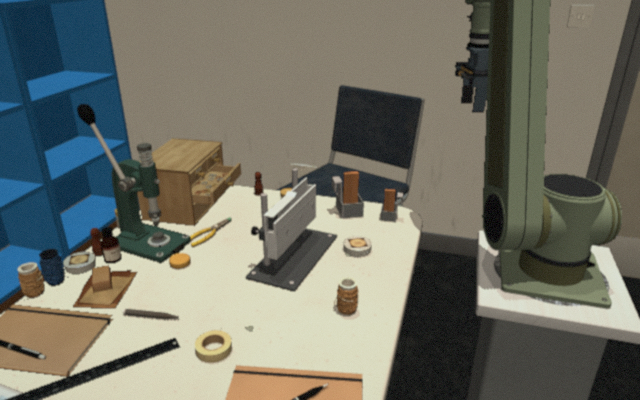

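Scene: large bin with the brown handle at about (377,165), small look-alike at (410,187), stand at (298,210), tin (356,225), spool (309,290), jar (326,147). Side: bin (350,195), stand (290,240). Next I zoom in.

```bash
cat > h.py <<'E'
from bench import manip, cams
import cv2, numpy as np
def ray(n,p,m=None):
    m=m or cams.camera_model(n); T=np.linalg.inv(m["camera_from_world"])
    return T[:3,3], T[:3,:3]@np.linalg.solve(m["intrinsics"],[p[0],p[1],1])
def on(n,p,z,m=None):
    o,d=ray(n,p,m); return o+d*(z-o[2])/d[2]
def proj(n,P,m=None):
    m=m or cams.camera_model(n); c=(m["camera_from_world"]@np.append(P,1))[:3]; u=m["intrinsics"]@c; return u[:2]/u[2]
def two(p,q,a="scene",b="side"):
    (o,d),(r,e)=ray(a,p),ray(b,q); A=np.stack([d,-e],1); t=np.linalg.lstsq(A,r-o,rcond=None)[0]
    x,y=o+d*t[0],r+e*t[1]; return (x+y)/2,np.linalg.norm(x-y)
def crop(img,x,y,w,h,k): return cv2.resize(img[y:y+h,x:x+w],None,fx=k,fy=k,interpolation=cv2.INTER_CUBIC)
E
python3 - <<'E'
from h import *
a=cv2.imread("pics/scene0.png");b=cv2.imread("pics/side0.png")
cv2.imwrite("pics/z1.png",crop(a,240,125,200,140,4)); cv2.imwrite("pics/z2.png",crop(b,240,155,180,135,4))
E
```

```text
(no output)
```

View pics/z1.png

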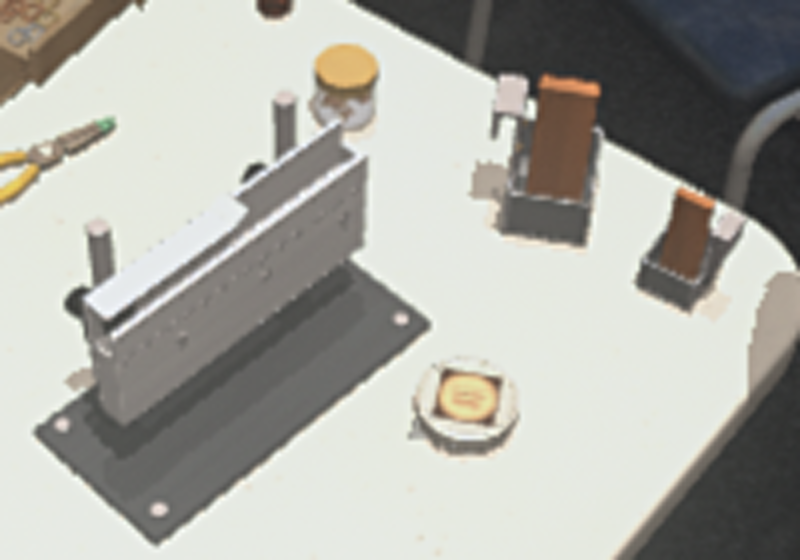

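View pics/z2.png

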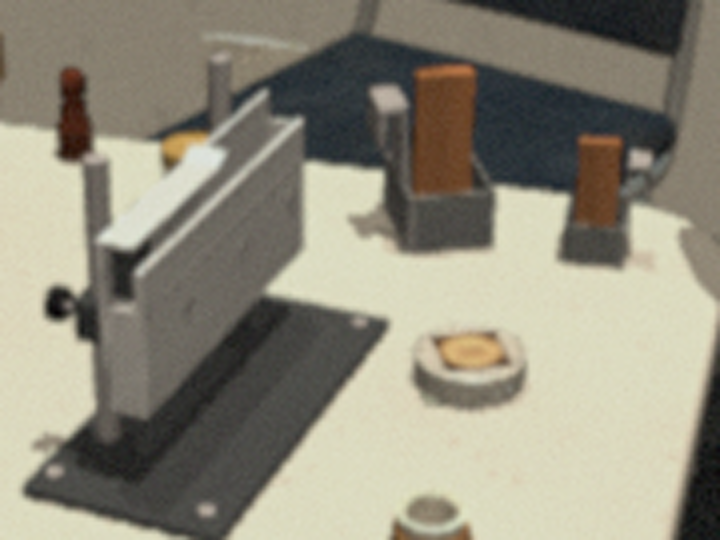

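Big bin: handle top at z1 (570,85) / z2 (445,70), hook to the left at z1 (510,95), so bin x points image-left. The rail's loading end is at z1 (367,157), its keeper and stop end at z1 (105,340).

```bash
cat > m.py <<'E'
from h import *
S=lambda x,y:(240+x/4,125+y/4); D=lambda x,y:(240+x/4,155+y/4)
pr=lambda *a:print(*[np.round(v,4) if not isinstance(v,str) else v for v in a])
print("lip ends");L1,e1=two(S(367,158),D(303,119));L0,e0=two(S(105,342),D(137,270));pr(L1,e1);pr(L0,e0)
d=L0-L1;pr("len",np.linalg.norm(d),"stand yaw",np.arctan2(-d[0],d[1]))
print("base corners z.008");c=[on("scene",S(*p),.008) for p in((38,432),(155,540),(430,322))]
for v in c:pr(v)
d=c[1]-c[2];pr("len",np.linalg.norm(d),"yaw",np.arctan2(-d[0],d[1]), "front mid",(c[1]+c[2])/2)
for p in ((27,487),(225,540),(388,322)): pr("side",on("side",D(*p),.008))
print("posts");pr(*two(S(98,228),D(97,158)));pr(*two(S(286,97),D(220,58)))
print("bin rim z.042")
r=[on("scene",S(*p),.042) for p in((508,206),(590,214),(602,128))]
for v in r: pr(v)
for p in((402,208),(492,203),(480,165)): pr("side",on("side",D(*p),.042))
d=r[0]-r[1];pr("len",np.linalg.norm(d),"bin yaw",np.arctan2(d[1],d[0]),"ctr",(r[0]+r[2])/2)
print("handle top");t=[on("scene",S(*p),.116) for p in((540,94),(596,97),(600,84),(544,77))]
for v in t: pr(v)
d=t[0]-t[1];pr("yaw",np.arctan2(d[1],d[0]),"handle mid",np.mean(t,0))
pr("side handle",on("side",D(415,72),.116),on("side",D(475,68),.116))
print("tin",*[np.round(on("scene",S(466,398),.02),3)],"jar",np.round(on("scene",S(346,62),.05),3),"small",np.round(on("scene",S(675,265),.03),3), "spool",np.round(on("scene",(309,283),.067),3))
E
python3 m.py
```

```text
lip ends
[ 0.5367 -0.0078  0.14  ] 0.0031
[0.5608 0.2074 0.1465] 0.0024
len 0.2166 stand yaw -0.1116
base corners z.008
[0.6247 0.2139 0.008 ]
[0.5127 0.2281 0.008 ]
[ 0.4837 -0.0162  0.008 ]
len 0.2461 yaw -0.1183 front mid [0.4982 0.1059 0.008 ]
side [0.6275 0.2156 0.008 ]
side [0.5099 0.2304 0.008 ]
side [ 0.4847 -0.0125  0.008 ]
posts
[0.5954 0.1705 0.1878] 0.0017
[0.5803 0.0176 0.1847] 0.001
bin rim z.042
[ 0.4878 -0.1078  0.042 ]
[ 0.4404 -0.1368  0.042 ]
[ 0.4789 -0.2101  0.042 ]
side [ 0.4986 -0.1013  0.042 ]
side [ 0.444 -0.125  0.042]
side [ 0.4634 -0.1793  0.042 ]
len 0.0556 bin yaw 0.5496 ctr [ 0.4834 -0.1589  0.042 ]
handle top
[ 0.495 -0.144  0.116]
[ 0.4647 -0.1651  0.116 ]
[ 0.4694 -0.177   0.116 ]
[ 0.502 -0.159  0.116]
yaw 0.6063 handle mid [ 0.4828 -0.1613  0.116 ]
side handle [ 0.5044 -0.1534  0.116 ] [ 0.468  -0.1712  0.116 ]
tin [0.423 0.028 0.02 ] jar [ 0.655 -0.142  0.05 ] small [ 0.375 -0.144  0.03 ] spool [0.392 0.258 0.067]
```

{"op": "jog_arm", "data": {"motion": [[1,[0.033,-0.021,-0.004],0],[1,[0.033,-0.021,-0.004],0],[1,[0.033,-0.021,-0.004],0],[1,[0.033,-0.021,-0.004],0],[1,[0.033,-0.021,-0.004],0],[1,[0.033,-0.021,-0.004],0],[1,[0.033,-0.021,-0.004],0],[1,[0.033,-0.021,-0.004],0],[1,[0.033,-0.021,-0.004],0],[1,[0.033,-0.021,-0.004],0],[1,[0.033,-0.021,-0.004],0],[1,[0.033,-0.021,-0.004],0],[1,[0,0,0],-0.1],[1,[0,0,0],-0.1],[1,[0,0,0],0],[1,[0,0,0],0]]}}

```text
time_s: 1.7
ee_pos: [0.4837, -0.1643, 0.2807]
ee_rot: [[0.85, 0.527, -0.001], [0.527, -0.85, 0.0], [-0.0, -0.0, -1.0]]
ft_force: [-0.2, 0.0, 0.4]
finger_gap: 0.998
finger_force: 0.0
```

Run:
```python
from h import *
s=manip.sense(); m=cams.camera_model("wrist"); im=cams.get_image("wrist"); cv2.imwrite("pics/w1.png",im)
import pickle; pickle.dump(m,open("w1.pkl","wb"))
print(s["time_s"],s["ee_pos"],np.round(s["ee_rot"],3).tolist(),s["ft_force"],s["q"])
T=np.linalg.inv(m["camera_from_world"]);print(np.round(T,3).tolist(),m["intrinsics"].tolist())
```

```text
1.7 [ 0.48368212 -0.16433378  0.28066392] [[0.85, 0.527, -0.001], [0.527, -0.85, 0.0], [-0.0, -0.0, -1.0]] [-0.23050436  0.04958378  0.41318619] [-3.49970924e-01  1.90379354e-01  1.62162527e+00 -1.03982079e-04
  1.33018024e+00  6.66210533e-01]
[[0.527, -0.812, -0.251, 0.556], [-0.85, -0.503, -0.156, -0.12], [0.001, 0.296, -0.955, 0.433], [0.0, 0.0, 0.0, 1.0]] [[295.76536907121584, 0.0, 314.6035237745101], [0.0, 295.76536907121584, 200.02802236238676], [0.0, 0.0, 1.0]]
```

View pics/w1.png

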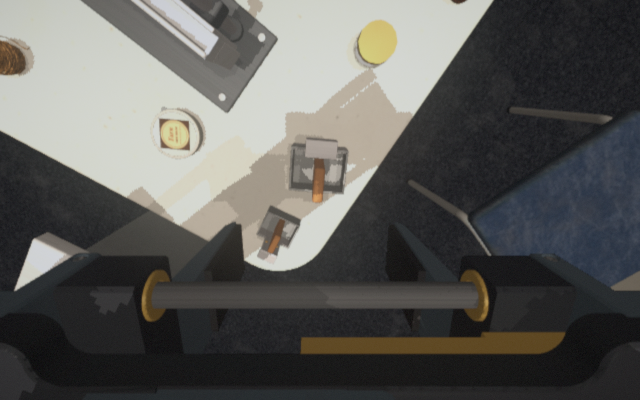

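Wrist view: the big bin's handle runs nearly vertically from about (319,160) to (318,202), with the hook plate at (306–337,140–157). I measure its axis with a colour mask.

Run:
```python
from h import *
import pickle; m=pickle.load(open("w1.pkl","rb")); im=cv2.imread("pics/w1.png")
h=cv2.cvtColor(im,cv2.COLOR_BGR2HSV); k=cv2.inRange(h,(3,110,60),(18,255,255)); k[:,:300]=0;k[:,345:]=0;k[:130]=0;k[215:]=0
for y in range(156,208,4):
    x=np.where(k[y])[0]; print(y,x.min() if len(x) else None,x.max() if len(x) else None,h[y,int(x.mean())].tolist() if len(x) else "")
a,b=on("wrist",(320,170),.116,m),on("wrist",(318,200),.116,m);print(a,b,np.arctan2(*(a-b)[1::-1]))
for p in((306,157),(337,157),(306,140),(337,140)):print("bridge",on("wrist",p,.099,m))
for p in((291,145),(348,149),(344,192),(289,187)):print("rim",on("wrist",p,.042,m))
```

```text
156 None None 
160 319 319 [13, 110, 100]
164 317 321 [13, 110, 100]
168 315 323 [13, 121, 114]
172 315 324 [13, 128, 133]
176 314 323 [13, 131, 134]
180 314 323 [13, 132, 135]
184 314 323 [13, 131, 134]
188 313 322 [13, 135, 159]
192 313 322 [13, 136, 161]
196 313 322 [15, 135, 209]
200 313 321 [15, 137, 203]
204 None None 
[ 0.5049205  -0.15876038  0.116     ] [ 0.47482895 -0.17497714  0.116     ] 0.49429219672545477
bridge [ 0.50648153 -0.13947495  0.099     ]
bridge [ 0.52492263 -0.16925777  0.099     ]
bridge [ 0.52265188 -0.12965162  0.099     ]
bridge [ 0.54078533 -0.15893512  0.099     ]
rim [ 0.50112555 -0.11797776  0.042     ]
rim [ 0.53602943 -0.18421633  0.042     ]
rim [ 0.48435993 -0.21206645  0.042     ]
rim [ 0.45078049 -0.14437554  0.042     ]
```

{"op": "jog_arm", "data": {"motion": [[1,[0,0,0.02],0.055],[1,[0.003,0.004,0.02],0],[1,[0,0,0.025],0],[1,[0,0,0.025],0],[1,[0,0,0.025],0],[1,[0,0,0.02],0],[1,[0,0,0.02],0],[1,[0,0,0.01],0],[1,[0,0,0.008],0],[1,[0,0,0],0],[1,[0,0,0],0]]}}

```text
time_s: 2.85
ee_pos: [0.4889, -0.1667, 0.1086]
ee_rot: [[0.877, 0.481, 0.001], [0.481, -0.877, -0.0], [0.001, 0.001, -1.0]]
ft_force: [0.6, -1.4, 0.0]
finger_gap: 1.0
finger_force: 0.0
```

Run:
```python
from h import *
import pickle
m=cams.camera_model("wrist"); im=cams.get_image("wrist"); cv2.imwrite("pics/w2.png",im);pickle.dump(m,open("w2.pkl","wb"))
```

```text
(no output)
```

View pics/w2.png

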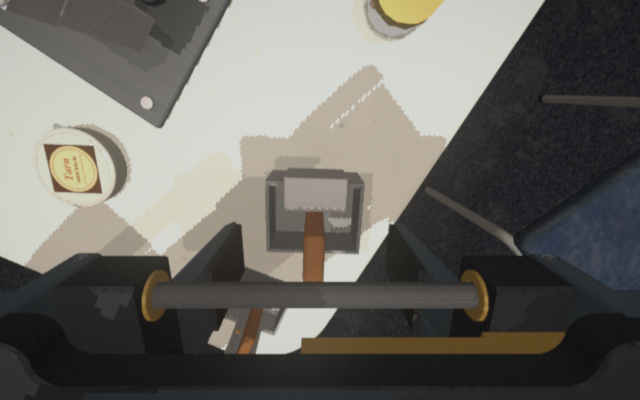

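The handle is centred between the fingers (313,250), the bin is square with the tool, and the hook bridge is at (284–347,176–208). Closing the gripper.

{"op": "jog_arm", "data": {"motion": [[1,[0,0,0.003],0],[-1,[0,0,0],0],[-1,[0,0,0],0],[-1,[0,0,0],0],[-1,[0,0,0],0],[-1,[0,0,0],0],[-1,[0,0,0],0],[-1,[0,0,0],0],[-1,[0,0,0],0]]}}

```text
time_s: 3.8
ee_pos: [0.4884, -0.1664, 0.1049]
ee_rot: [[0.877, 0.481, 0.0], [0.481, -0.877, -0.0], [-0.0, 0.0, -1.0]]
ft_force: [0.1, 0.2, 0.6]
finger_gap: 0.332
finger_force: 0.0
```

{"op": "jog_arm", "data": {"motion": [[-1,[0,0,0],0],[-1,[0,0,0],0],[-1,[0,0,0],0],[-1,[0,0,0],0],[-1,[0,0,0],0],[-1,[0,0,0],0]]}}

```text
time_s: 4.4
ee_pos: [0.4884, -0.1664, 0.1049]
ee_rot: [[0.877, 0.481, -0.0], [0.481, -0.877, -0.0], [-0.0, 0.0, -1.0]]
ft_force: [-0.2, 0.8, -0.1]
finger_gap: 0.135
finger_force: 30.0
```

{"op": "jog_arm", "data": {"motion": [[-1,[0,0,-0.01],0],[-1,[0,0,-0.025],0],[-1,[0,0,-0.03],0],[-1,[0,0,-0.03],0],[-1,[0,0,-0.03],0],[-1,[0,0,-0.025],0.114],[-1,[0,0,0],0.125],[-1,[0,0,0],0.125],[-1,[0,0,0],0.125],[-1,[0,0,0],0.125],[-1,[-0.0024,-0.021,0],0],[-1,[-0.0024,-0.021,0],0],[-1,[-0.003,-0.024,0],0],[-1,[-0.003,-0.024,0],0],[-1,[-0.003,-0.024,0],0],[-1,[-0.003,-0.024,0],0],[-1,[-0.003,-0.024,0],0],[-1,[-0.0024,-0.024,0],0],[-1,[-0.0022,-0.016,0],0],[-1,[0,-0.01,0],0]]}}

```text
time_s: 6.4
ee_pos: [0.4875, 0.0481, 0.2553]
ee_rot: [[0.994, -0.111, -0.0], [-0.111, -0.994, 0.0], [-0.0, -0.0, -1.0]]
ft_force: [0.1, 0.5, -2.2]
finger_gap: 0.127
finger_force: 30.0
```

{"op": "jog_arm", "data": {"motion": [[-1,[0,0,0],0],[-1,[0,0,0],0],[-1,[0,0,0],0]]}}

```text
time_s: 6.7
ee_pos: [0.4879, 0.0462, 0.255]
ee_rot: [[0.994, -0.113, -0.0], [-0.113, -0.994, -0.001], [-0.0, 0.001, -1.0]]
ft_force: [0.3, -0.2, -1.9]
finger_gap: 0.13
finger_force: 30.0
```

Run:
```python
from h import *
import pickle
s=manip.sense();m=cams.camera_model("wrist"); im=cams.get_image("wrist"); cv2.imwrite("pics/w3.png",im);pickle.dump(m,open("w3.pkl","wb"))
print(s["ee_pos"],np.arctan2(s["ee_rot"][1][0],s["ee_rot"][0][0]),s["ft_force"])
cv2.imwrite("pics/w3c.png",crop(im,190,90,260,200,3))
```

```text
[0.48789388 0.04623468 0.25496472] -0.11303343316994725 [ 0.26251704 -0.21334358 -1.85679524]
```

View pics/w3.png

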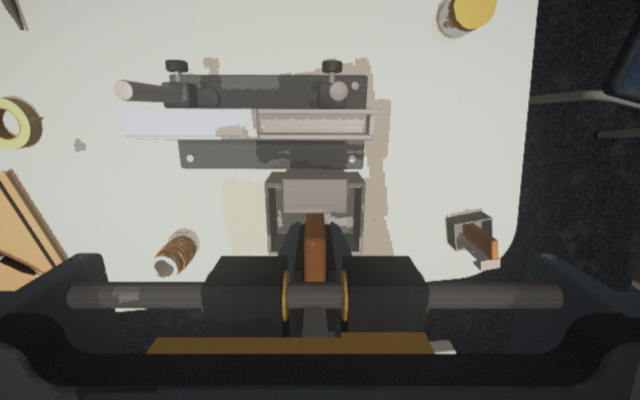

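The bin hangs square to the rail. The lip line is at row ~137, the loading end at col ~374, the keeper mouth at col ~250, and the hook bridge spans (283–347,178–212). I measure the edges.

Run:
```python
from h import *
im=cv2.imread("pics/w3.png");g=cv2.cvtColor(im,cv2.COLOR_BGR2GRAY)
for x in (140,180,220,275,300,330,360):print(x,"rows104-148",g[104:148,x].tolist())
for x in (295,330):print(x,"rows168-216",g[168:216,x].tolist())
print("row195",g[195,272:300].tolist(),g[195,335:360].tolist())
print("row137",g[137,360:385].tolist(),"row136 left",g[136,112:135].tolist())
```

```text
140 rows104-148 [203, 203, 203, 203, 204, 205, 204, 205, 205, 206, 206, 206, 206, 206, 206, 206, 206, 207, 206, 206, 206, 206, 207, 207, 207, 206, 206, 206, 207, 207, 205, 193, 192, 203, 197, 196, 204, 205, 205, 205, 204, 205, 205, 205]
180 rows104-148 [84, 83, 81, 90, 158, 198, 206, 206, 206, 206, 206, 206, 206, 206, 206, 206, 207, 207, 207, 207, 207, 206, 206, 207, 207, 207, 206, 207, 206, 206, 206, 196, 195, 204, 198, 166, 115, 109, 110, 112, 110, 112, 110, 112]
220 rows104-148 [80, 82, 82, 89, 130, 182, 204, 206, 207, 207, 206, 207, 207, 207, 207, 206, 207, 207, 207, 207, 207, 207, 205, 194, 179, 177, 174, 174, 173, 174, 172, 163, 161, 187, 195, 164, 113, 100, 102, 103, 108, 110, 109, 111]
275 rows104-148 [82, 82, 80, 82, 97, 147, 173, 172, 166, 150, 144, 152, 154, 153, 164, 176, 179, 179, 178, 177, 176, 176, 177, 176, 175, 173, 173, 171, 149, 114, 133, 162, 177, 178, 157, 126, 84, 69, 69, 73, 78, 77, 80, 79]
300 rows104-148 [82, 82, 83, 81, 94, 143, 172, 174, 169, 152, 143, 151, 151, 151, 153, 166, 180, 181, 180, 179, 178, 178, 179, 179, 177, 174, 172, 170, 149, 117, 133, 160, 1
[... 811 characters left out ...]
8, 138, 144, 146, 145, 147, 147, 145, 146, 147, 145, 146, 145, 143, 144, 145, 144, 144, 144, 143, 143, 143, 143, 144, 143, 142, 141, 141, 140, 140, 138, 137, 136, 126, 131, 146, 150]
row195 [66, 66, 65, 77, 95, 100, 100, 100, 100, 96, 98, 127, 144, 145, 146, 146, 145, 147, 145, 146, 146, 145, 145, 145, 144, 146, 145, 145] [144, 145, 145, 144, 144, 145, 144, 144, 144, 144, 143, 134, 107, 110, 100, 97, 99, 99, 96, 80, 68, 67, 66, 65, 67]
row137 [179, 179, 180, 178, 178, 180, 178, 178, 178, 178, 178, 176, 166, 157, 164, 168, 167, 168, 168, 168, 167, 168, 168, 169, 168] row136 left [204, 204, 205, 204, 201, 202, 203, 205, 204, 205, 204, 204, 204, 196, 188, 186, 186, 187, 187, 190, 191, 191, 190]
```

View pics/w3c.png

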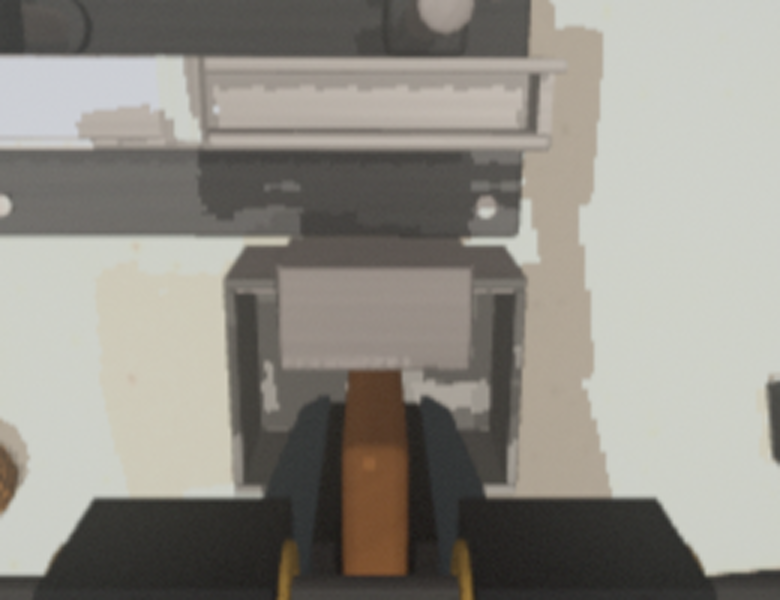

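Run:
```python
from h import *
import pickle;m=pickle.load(open("w3.pkl","rb"))
tcp=np.array([.4879,.0462,.255]);c,s=np.cos(-.113),np.sin(-.113);R=np.array([[c,s,0],[-s,c,0],[0,0,1]]) # world->stand axes
f=lambda p,z:np.round(R@(on("wrist",p,z,m)-tcp)*1e3,1)
T=np.linalg.inv(m["camera_from_world"]);print("cam",R@(T[:3,3]-tcp),np.round(R@T[:3,:3],3).tolist())
for z in (.246,.249,.252):print("bridge",z,f((315,179),z),f((315,212.3),z),f((283,195),z),f((346.7,195),z))
for h in (.117,.121,.125,.129,.133):
    z=h+.024;print("lip h",h,"rear",f((315,134.3),z),"front",f((315,139.3),z),"end",f((372.3,137),z),"wall near",f((315,113.5),h+.038),"far",f((315,109),h+.038),"left",f((125,136),z))
P=lambda:0
```

```text
cam [0.08488827 0.00017135 0.15198052] [[-0.0, -0.956, -0.295], [-1.0, 0.0, -0.001], [0.001, 0.295, -0.956]]
bridge 0.246 [47.5 -0.2 -9. ] [27.8 -0.2 -9. ] [38.2 17.9 -9. ] [ 38.2 -18.2  -9. ]
bridge 0.249 [48.2 -0.2 -6. ] [28.9 -0.2 -6. ] [39.1 17.6 -6. ] [ 39.1 -17.8  -6. ]
bridge 0.252 [48.9 -0.2 -3. ] [29.9 -0.2 -3. ] [39.9 17.3 -3. ] [ 39.9 -17.5  -3. ]
lip h 0.117 rear [  63.4   -0.4 -114. ] front [  59.1   -0.4 -114. ] end [  61.1  -51.  -114. ] wall near [  81.2   -0.4 -100. ] far [  84.7   -0.4 -100. ] left [  62.   167.1 -114. ]
lip h 0.121 rear [  63.7   -0.4 -110. ] front [  59.5   -0.4 -110. ] end [  61.4  -50.3 -110. ] wall near [ 81.2  -0.4 -96. ] far [ 84.7  -0.4 -96. ] left [  62.3  164.6 -110. ]
lip h 0.125 rear [  64.    -0.4 -106. ] front [  59.8   -0.4 -106. ] end [  61.8  -49.5 -106. ] wall near [ 81.3  -0.4 -92. ] far [ 84.7  -0.4 -92. ] left [  62.7  162.1 -106. ]
lip h 0.129 rear [  64.4   -0.4 -102. ] front [  60.2   -0.4 -102. ] end [  62.1  -48.7 -102. ] wall near [ 81.4  -0.4 -88. ] far [ 84.7  -0.4 -88. ] left [  63.   159.6 -102. ]
lip h 0.133 rear [ 64.7  -0.4 -98. ] front [ 60.6  -0.4 -98. ] end [ 62.5 -47.9 -98. ] wall near [ 81.4  -0.3 -84. ] far [ 84.7  -0.3 -84. ] left [ 63.3 157.1 -98. ]
```

{"op": "jog_arm", "data": {"motion": [[-1,[0.008,0,0],0],[-1,[0.01,0,0.005],0],[-1,[0.006,0,0.01],0],[-1,[0,0,0.013],0],[-1,[0,0,0.013],0],[-1,[0,0,0.01],0],[-1,[0,0,0.005],0],[-1,[0,0,0.003],0],[-1,[0,0,0],0]]}}

```text
time_s: 7.65
ee_pos: [0.5118, 0.0443, 0.1957]
ee_rot: [[0.994, -0.112, -0.0], [-0.112, -0.994, -0.0], [-0.0, 0.0, -1.0]]
ft_force: [-0.1, 1.2, -2.4]
finger_gap: 0.127
finger_force: 30.0
```

{"op": "jog_arm", "data": {"motion": [[-1,[0,0,0.003],0],[-1,[0,0,0.003],0],[-1,[0,0,0.002],0],[-1,[0,0,0],0]]}}

```text
time_s: 8.05
ee_pos: [0.5116, 0.0443, 0.1877]
ee_rot: [[0.994, -0.112, -0.0], [-0.112, -0.994, -0.0], [-0.0, 0.0, -1.0]]
ft_force: [0.2, -0.6, -1.2]
finger_gap: 0.131
finger_force: 30.0
```

{"op": "jog_arm", "data": {"motion": [[-1,[0,0,0.002],0],[-1,[0,0,0.002],0],[-1,[0,0,0.001],0],[-1,[0,0,0],0]]}}

```text
time_s: 8.45
ee_pos: [0.5117, 0.0443, 0.1827]
ee_rot: [[0.994, -0.112, -0.0], [-0.112, -0.994, -0.0], [-0.0, 0.0, -1.0]]
ft_force: [-0.4, 1.2, -2.3]
finger_gap: 0.128
finger_force: 30.0
```

{"op": "jog_arm", "data": {"motion": [[-1,[0,0,0.002],0],[-1,[0,0,0.002],0],[-1,[0,0,0.001],0],[-1,[0,0,0],0]]}}

```text
time_s: 8.85
ee_pos: [0.5116, 0.0443, 0.1777]
ee_rot: [[0.994, -0.112, -0.0], [-0.112, -0.994, -0.0], [-0.0, 0.0, -1.0]]
ft_force: [-0.0, 0.9, -2.4]
finger_gap: 0.125
finger_force: 30.0
```

{"op": "jog_arm", "data": {"motion": [[-1,[0,0,0.002],0],[-1,[0,0,0.002],0],[-1,[0,0,0.002],0],[-1,[0,0,0],0]]}}

```text
time_s: 9.25
ee_pos: [0.5115, 0.0443, 0.1716]
ee_rot: [[0.994, -0.112, -0.001], [-0.112, -0.994, -0.0], [-0.001, 0.0, -1.0]]
ft_force: [0.0, 0.0, -0.9]
finger_gap: 0.13
finger_force: 30.0
```

{"op": "jog_arm", "data": {"motion": [[-1,[0,0,0.0015],0],[-1,[0,0,0.0015],0],[-1,[0,0,0],0]]}}

```text
time_s: 9.55
ee_pos: [0.5116, 0.0443, 0.1687]
ee_rot: [[0.994, -0.112, -0.0], [-0.112, -0.994, -0.0], [-0.0, 0.0, -1.0]]
ft_force: [-0.0, -0.8, -1.1]
finger_gap: 0.131
finger_force: 30.0
```

{"op": "jog_arm", "data": {"motion": [[-1,[0,0,0.0015],0],[-1,[0,0,0.0015],0],[-1,[0,0,0],0]]}}

```text
time_s: 9.85
ee_pos: [0.5116, 0.0443, 0.1657]
ee_rot: [[0.994, -0.112, -0.001], [-0.112, -0.994, -0.0], [-0.0, 0.0, -1.0]]
ft_force: [-0.2, -0.4, -2.2]
finger_gap: 0.13
finger_force: 30.0
```

{"op": "jog_arm", "data": {"motion": [[-1,[0,0,0.001],0],[-1,[0,0,0.001],0],[-1,[0,0,0],0]]}}

```text
time_s: 10.15
ee_pos: [0.5117, 0.0443, 0.1638]
ee_rot: [[0.994, -0.112, -0.0], [-0.112, -0.994, -0.0], [-0.0, 0.0, -1.0]]
ft_force: [0.4, 0.1, -2.5]
finger_gap: 0.133
finger_force: 30.0
```

{"op": "jog_arm", "data": {"motion": [[-1,[0,0,0.001],0],[-1,[0,0,0.001],0],[-1,[0,0,0],0]]}}

```text
time_s: 10.45
ee_pos: [0.5116, 0.0443, 0.1618]
ee_rot: [[0.994, -0.112, -0.0], [-0.112, -0.994, -0.0], [-0.0, 0.0, -1.0]]
ft_force: [0.2, 0.2, -1.1]
finger_gap: 0.129
finger_force: 30.0
```

{"op": "jog_arm", "data": {"motion": [[-1,[0,0,0.001],0],[-1,[0,0,0],0]]}}

```text
time_s: 10.65
ee_pos: [0.5117, 0.0443, 0.1608]
ee_rot: [[0.994, -0.112, -0.0], [-0.112, -0.994, -0.0], [-0.0, 0.0, -1.0]]
ft_force: [1.0, -0.4, -1.8]
finger_gap: 0.132
finger_force: 30.0
```

{"op": "jog_arm", "data": {"motion": [[-1,[0,0,0.001],0],[-1,[0,0,0],0]]}}

```text
time_s: 10.85
ee_pos: [0.5117, 0.0443, 0.1598]
ee_rot: [[0.994, -0.112, -0.0], [-0.112, -0.994, -0.0], [-0.0, 0.0, -1.0]]
ft_force: [-0.3, 0.3, -1.7]
finger_gap: 0.13
finger_force: 30.0
```

{"op": "jog_arm", "data": {"motion": [[-1,[0,0,0.001],0],[-1,[0,0,0],0]]}}

```text
time_s: 11.05
ee_pos: [0.5117, 0.0443, 0.1588]
ee_rot: [[0.994, -0.112, -0.0], [-0.112, -0.994, -0.0], [-0.0, 0.0, -1.0]]
ft_force: [0.5, -0.1, -2.3]
finger_gap: 0.129
finger_force: 30.0
```

{"op": "jog_arm", "data": {"motion": [[-1,[0,0,0.001],0],[-1,[0,0,0],0]]}}

```text
time_s: 11.25
ee_pos: [0.5117, 0.0443, 0.1578]
ee_rot: [[0.994, -0.112, -0.0], [-0.112, -0.994, -0.0], [-0.0, 0.0, -1.0]]
ft_force: [-0.3, 1.0, -2.5]
finger_gap: 0.131
finger_force: 30.0
```

{"op": "jog_arm", "data": {"motion": [[-1,[0,0,0.001],0],[-1,[0,0,0],0]]}}

```text
time_s: 11.45
ee_pos: [0.5117, 0.0443, 0.1568]
ee_rot: [[0.994, -0.112, -0.0], [-0.112, -0.994, -0.0], [-0.0, 0.0, -1.0]]
ft_force: [-0.2, 0.1, -1.8]
finger_gap: 0.128
finger_force: 30.0
```

{"op": "jog_arm", "data": {"motion": [[-1,[0,0,0.0007],0],[-1,[0,0,0],0]]}}

```text
time_s: 11.65
ee_pos: [0.5117, 0.0443, 0.1561]
ee_rot: [[0.994, -0.112, -0.0], [-0.112, -0.994, -0.0], [-0.0, 0.0, -1.0]]
ft_force: [-0.4, -0.3, -2.2]
finger_gap: 0.127
finger_force: 30.0
```

{"op": "jog_arm", "data": {"motion": [[-1,[0,0,0.0007],0],[-1,[0,0,0],0]]}}

```text
time_s: 11.85
ee_pos: [0.5117, 0.0443, 0.1555]
ee_rot: [[0.994, -0.112, -0.0], [-0.112, -0.994, -0.0], [-0.0, 0.0, -1.0]]
ft_force: [-0.6, -0.2, -1.6]
finger_gap: 0.132
finger_force: 30.0
```

{"op": "jog_arm", "data": {"motion": [[-1,[0,0,0.0007],0],[-1,[0,0,0],0]]}}

```text
time_s: 12.05
ee_pos: [0.5117, 0.0443, 0.1548]
ee_rot: [[0.994, -0.112, -0.0], [-0.112, -0.994, -0.0], [-0.0, 0.0, -1.0]]
ft_force: [0.8, -0.2, -1.9]
finger_gap: 0.135
finger_force: 30.0
```

{"op": "jog_arm", "data": {"motion": [[-1,[0,0,0.0007],0],[-1,[0,0,0],0]]}}

```text
time_s: 12.25
ee_pos: [0.5117, 0.0443, 0.1541]
ee_rot: [[0.994, -0.112, -0.0], [-0.112, -0.994, -0.0], [-0.0, 0.0, -1.0]]
ft_force: [0.9, 0.1, -1.8]
finger_gap: 0.129
finger_force: 30.0
```

{"op": "jog_arm", "data": {"motion": [[-1,[0,0,0.0007],0],[-1,[0,0,0],0]]}}

```text
time_s: 12.45
ee_pos: [0.5118, 0.0443, 0.1538]
ee_rot: [[0.994, -0.112, 0.0], [-0.112, -0.994, -0.0], [0.0, 0.0, -1.0]]
ft_force: [-1.5, 0.2, 1.8]
finger_gap: 0.131
finger_force: 30.0
```

Run:
```python
from h import *
a=cams.get_image("scene");b=cams.get_image("side")
print(manip.sense()["ft_force"])
x=crop(a,255,140,100,100,4);y=crop(b,255,150,100,100,4);cv2.imwrite("pics/c1.png",np.hstack([x,y]))
```

```text
[-2.02457049 -0.17792256  2.34860921]
```

View pics/c1.png

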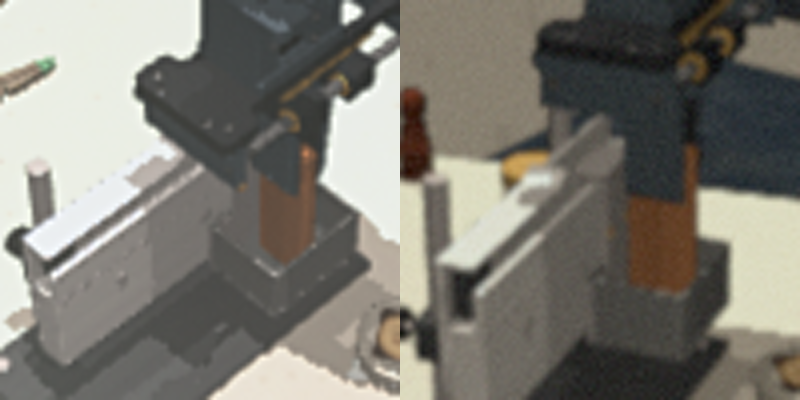

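Contact felt: fz rose by ~4 N at TCP z 0.1538, so h ≈ 0.117. The picture shows the hook over the lip at the loading end, in front of the keeper mouth. Hold briefly, then ease up a little.

{"op": "jog_arm", "data": {"motion": [[-1,[0,0,0.0002],0],[-1,[0,0,0],0],[-1,[0,0,0],0],[-1,[0,0,0],0]]}}

```text
time_s: 12.95
ee_pos: [0.5118, 0.0443, 0.1537]
ee_rot: [[0.994, -0.112, 0.0], [-0.112, -0.994, -0.0], [0.0, -0.0, -1.0]]
ft_force: [-2.2, -0.7, 5.5]
finger_gap: 0.128
finger_force: 30.0
```

{"op": "jog_arm", "data": {"motion": [[-1,[0,0,-0.0012],0],[-1,[0,0,0],0]]}}

```text
time_s: 13.15
ee_pos: [0.5119, 0.0443, 0.1541]
ee_rot: [[0.994, -0.112, 0.0], [-0.112, -0.994, -0.0], [0.0, 0.0, -1.0]]
ft_force: [0.1, 0.0, -1.5]
finger_gap: 0.132
finger_force: 30.0
```

{"op": "jog_arm", "data": {"motion": [[-1,[0,-0.004,0],0],[-1,[0,-0.006,0],0],[-1,[0,-0.008,0],0],[-1,[0,-0.008,0],0],[-1,[0,-0.004,0],0],[-1,[0,0,0],0]]}}

```text
time_s: 13.75
ee_pos: [0.5152, 0.0749, 0.1544]
ee_rot: [[0.994, -0.111, 0.0], [-0.111, -0.994, -0.0], [0.0, 0.0, -1.0]]
ft_force: [-0.5, -0.6, -1.2]
finger_gap: 0.127
finger_force: 30.0
```

{"op": "jog_arm", "data": {"motion": [[-1,[0,-0.003,0],0],[-1,[0,-0.005,0],0],[-1,[0,-0.005,0],0],[-1,[0,-0.005,0],0],[-1,[0,-0.002,0],0],[-1,[0,0,0],0]]}}

```text
time_s: 14.35
ee_pos: [0.5174, 0.0943, 0.1544]
ee_rot: [[0.994, -0.111, 0.0], [-0.111, -0.994, -0.0], [0.0, 0.0, -1.0]]
ft_force: [0.6, -0.6, -2.1]
finger_gap: 0.128
finger_force: 30.0
```

{"op": "jog_arm", "data": {"motion": [[-1,[0,-0.003,0],0],[-1,[0,-0.006,0],0],[-1,[0,-0.006,0],0],[-1,[0,-0.006,0],0],[-1,[0,-0.003,0],0],[-1,[0,0,0],0]]}}

```text
time_s: 14.95
ee_pos: [0.5201, 0.1184, 0.1544]
ee_rot: [[0.994, -0.111, 0.0], [-0.111, -0.994, -0.0], [0.0, 0.0, -1.0]]
ft_force: [-0.2, -0.6, -1.6]
finger_gap: 0.129
finger_force: 30.0
```

{"op": "jog_arm", "data": {"motion": [[-1,[0,-0.003,0],0],[-1,[0,-0.007,0],0],[-1,[0,-0.008,0],0],[-1,[0,-0.008,0],0],[-1,[0,-0.006,0],0],[-1,[0,-0.002,0],0],[-1,[0,0,0],0]]}}

```text
time_s: 15.65
ee_pos: [0.5238, 0.152, 0.1544]
ee_rot: [[0.994, -0.111, -0.0], [-0.111, -0.994, -0.0], [-0.0, 0.0, -1.0]]
ft_force: [0.4, -0.1, -1.7]
finger_gap: 0.13
finger_force: 30.0
```

{"op": "jog_arm", "data": {"motion": [[-1,[0,-0.0015,0],0],[-1,[0,-0.0015,0],0],[-1,[0,0,0],0]]}}

```text
time_s: 15.95
ee_pos: [0.5242, 0.1546, 0.1545]
ee_rot: [[0.994, -0.112, 0.0], [-0.112, -0.994, -0.0], [0.0, 0.0, -1.0]]
ft_force: [0.4, 0.0, -1.6]
finger_gap: 0.13
finger_force: 30.0
```

{"op": "jog_arm", "data": {"motion": [[-1,[0,-0.001,0],0],[-1,[0,-0.001,0],0],[-1,[0,0,0],0]]}}

```text
time_s: 16.25
ee_pos: [0.5245, 0.1566, 0.1545]
ee_rot: [[0.994, -0.112, 0.0], [-0.112, -0.994, -0.0], [0.0, -0.0, -1.0]]
ft_force: [0.5, 0.1, -2.5]
finger_gap: 0.135
finger_force: 30.0
```

{"op": "jog_arm", "data": {"motion": [[-1,[0,-0.001,0],0],[-1,[0,0,0],0]]}}

```text
time_s: 16.45
ee_pos: [0.5246, 0.1577, 0.1544]
ee_rot: [[0.994, -0.112, 0.0], [-0.112, -0.994, -0.0], [0.0, 0.0, -1.0]]
ft_force: [0.1, 0.4, -2.4]
finger_gap: 0.131
finger_force: 30.0
```

{"op": "jog_arm", "data": {"motion": [[-1,[0,-0.001,0],0],[-1,[0,-0.001,0],0],[-1,[0,0,0],0]]}}

```text
time_s: 16.75
ee_pos: [0.5248, 0.1597, 0.1544]
ee_rot: [[0.994, -0.112, 0.0], [-0.112, -0.994, -0.0], [0.0, 0.0, -1.0]]
ft_force: [0.7, 0.5, -1.9]
finger_gap: 0.132
finger_force: 30.0
```

{"op": "jog_arm", "data": {"motion": [[-1,[0,-0.001,0],0],[-1,[0,0,0],0]]}}

```text
time_s: 16.95
ee_pos: [0.5249, 0.1607, 0.1544]
ee_rot: [[0.994, -0.112, 0.0], [-0.112, -0.994, -0.0], [0.0, 0.0, -1.0]]
ft_force: [-0.2, 0.3, -1.6]
finger_gap: 0.127
finger_force: 30.0
```

{"op": "jog_arm", "data": {"motion": [[-1,[0,-0.0008,0],0],[-1,[0,0,0],0]]}}

```text
time_s: 17.15
ee_pos: [0.525, 0.1614, 0.1544]
ee_rot: [[0.994, -0.112, 0.0], [-0.112, -0.994, -0.0], [0.0, 0.0, -1.0]]
ft_force: [-0.9, -0.4, -1.6]
finger_gap: 0.137
finger_force: 30.0
```

{"op": "jog_arm", "data": {"motion": [[-1,[0,-0.0008,0],0],[-1,[0,0,0],0]]}}

```text
time_s: 17.35
ee_pos: [0.5251, 0.1622, 0.1544]
ee_rot: [[0.994, -0.112, 0.0], [-0.112, -0.994, -0.0], [0.0, 0.0, -1.0]]
ft_force: [0.3, 0.2, -2.2]
finger_gap: 0.128
finger_force: 30.0
```

{"op": "jog_arm", "data": {"motion": [[-1,[0,-0.0008,0],0],[-1,[0,0,0],0]]}}

```text
time_s: 17.55
ee_pos: [0.5252, 0.163, 0.1544]
ee_rot: [[0.994, -0.112, 0.0], [-0.112, -0.994, -0.0], [0.0, 0.0, -1.0]]
ft_force: [0.3, -0.9, -1.9]
finger_gap: 0.132
finger_force: 30.0
```

{"op": "jog_arm", "data": {"motion": [[-1,[0,-0.0008,0],0],[-1,[0,0,0],0]]}}

```text
time_s: 17.75
ee_pos: [0.5252, 0.1634, 0.1544]
ee_rot: [[0.994, -0.112, -0.0], [-0.112, -0.994, -0.001], [-0.0, 0.001, -1.0]]
ft_force: [-0.2, -1.7, -1.4]
finger_gap: 0.132
finger_force: 30.0
```

{"op": "jog_arm", "data": {"motion": [[-1,[0,-0.0008,0],0],[-1,[0,0,0],0]]}}

```text
time_s: 17.95
ee_pos: [0.5251, 0.1636, 0.1544]
ee_rot: [[0.994, -0.112, -0.0], [-0.112, -0.994, -0.002], [-0.0, 0.002, -1.0]]
ft_force: [-1.1, -5.6, -0.6]
finger_gap: 0.128
finger_force: 30.0
```

{"op": "jog_arm", "data": {"motion": [[-1,[0,-0.0008,0],0],[-1,[0,0,0],0]]}}

```text
time_s: 18.15
ee_pos: [0.5252, 0.1636, 0.1545]
ee_rot: [[0.994, -0.112, -0.001], [-0.112, -0.994, -0.003], [-0.0, 0.004, -1.0]]
ft_force: [0.4, -7.1, 0.8]
finger_gap: 0.132
finger_force: 30.0
```

End stop touched (fy −7 N). Back off the press, seat on the floor.

{"op": "jog_arm", "data": {"motion": [[-1,[0,0.0013,0],0],[-1,[0,0,0.0005],0],[-1,[0,0,0.0003],0],[-1,[0,0,0],0]]}}

```text
time_s: 18.55
ee_pos: [0.5253, 0.1635, 0.1539]
ee_rot: [[0.994, -0.112, 0.0], [-0.112, -0.994, -0.001], [0.0, 0.001, -1.0]]
ft_force: [-0.3, -5.0, 2.1]
finger_gap: 0.132
finger_force: 30.0
```

{"op": "jog_arm", "data": {"motion": [[-1,[0,0.0006,0],0],[-1,[0,0,0],0]]}}

```text
time_s: 18.75
ee_pos: [0.5253, 0.1635, 0.1538]
ee_rot: [[0.994, -0.112, 0.0], [-0.112, -0.994, -0.0], [0.0, -0.0, -1.0]]
ft_force: [-1.3, -3.9, 2.2]
finger_gap: 0.129
finger_force: 30.0
```

{"op": "jog_arm", "data": {"motion": [[-0.6,[0,0,0],0],[-0.5,[0,0,0],0],[-0.4,[0,0,0],0],[-0.2,[0,0,0],0],[0,[0,0,0],0],[0,[0,0,0],0],[0,[0,0,0],0],[0,[0,0,0],0]]}}

```text
time_s: 19.55
ee_pos: [0.5252, 0.1635, 0.1536]
ee_rot: [[0.994, -0.112, 0.0], [-0.112, -0.994, -0.0], [0.0, 0.0, -1.0]]
ft_force: [-0.4, -0.4, -0.1]
finger_gap: 0.5
finger_force: 0.0
```

{"op": "jog_arm", "data": {"motion": [[0,[0,0,-0.005],0],[0,[0,0,-0.015],0],[0,[0,0,-0.02],0],[0,[0,0,-0.025],0],[0,[0,0,-0.025],0],[0,[0,0,-0.025],0],[0,[-0.02,0,-0.02],0],[0,[-0.03,0,0],0],[0,[-0.03,0,0],0],[0,[-0.03,0,0],0],[0,[0,0,0],0],[0,[0,0,0],0]]}}

```text
time_s: 20.75
ee_pos: [0.416, 0.1759, 0.2893]
ee_rot: [[0.994, -0.111, 0.002], [-0.111, -0.994, 0.0], [0.002, -0.001, -1.0]]
ft_force: [1.5, 0.2, 0.2]
finger_gap: 0.499
finger_force: 0.0
```

Run:
```python
from h import *
a=cams.get_image("scene");b=cams.get_image("side")
x=crop(a,240,140,133,133,3);y=crop(b,240,160,133,133,3);cv2.imwrite("pics/c2.png",np.hstack([x,y]))
```

```text
(no output)
```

View pics/c2.png

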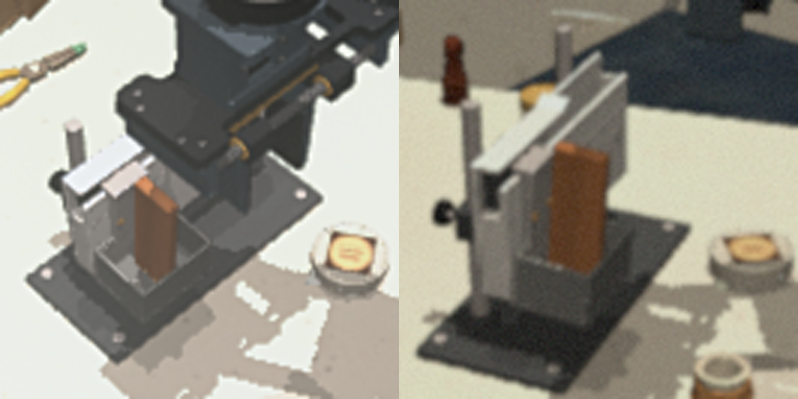

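The bin hangs upright at the stop end with the gripper clear; the tin and spool in view are untouched. Handing in.

```bash
python3 -c "
from bench import manip
print(manip.job_done())"
```

```text
the job is handed in; nothing more can be done
None
```

The bin hangs on the rail, slid up against the end stop and let go of. It showed no more than about 8 N against the rail, no bystander was touched, and the job was handed in at about 21 s; no verdict was returned.

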